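Brake shoe into the setting jig

TASK

Lay the rusty brake shoe flat in the wide mouth of the green setting jig, round nose towards the stop, and let go of it; then push it along the bed from behind so that the converging guides centre it, until its nose meets the tan rubber-tipped stop, and press it there with about 15 N for half a second. Leave it lying square in the throat, touching the stop, never forcing it against the guides or the stop with more than 30 N, and leave the other parts where they are.

Things in the scene. Friction and masses are not known exactly. Their poses are not given: they have to be found in the camera images.
- shoe: Rusty pressed-steel brake shoe, 0.2 to 0.4 kg, standing on the counter: block 64 long (x) x 36 wide (y) x 34 high; its +x end is a half-round nose of 18 mm radius, its rear end flat. On top an ear, 8 mm thick (y), 16 long, 20 mm behind the middle, reaches 58 mm above the underside. Origin: centre of the underside; x to the nose, z up. Sliding it on the slick bed takes about 1 N.
- shoe_center (a point): Centre of the shoe's block, 17 mm above its underside, half-way along its 64 mm; axes as the shoe.
- shoe_nose (a point): Foremost point of the shoe's round nose, 32 mm ahead of shoe_center, 17 mm above the underside; axes as the shoe.
- jig: Green setting jig fixed on the counter: bed plate 210 (x) x 150 (y) x 12 mm thick with a slick enamelled top and polished steel guides. Origin: centre of its underside, on the counter; x points from the mouth towards the stop (the way the shoe is pushed), y across, z up. The bed is bare from x = -105 to -59 mm, ahead of the guides.
- guides: Two steel guides fixed on the bed, 10 mm thick, 16 mm high. Origin: the throat entry, on the bed's top at jig x = 15, y = 0, z = 12 mm; axes as the jig. They converge at 25 degrees a side from 108 mm apart at jig x = -59 mm to 39 mm apart here, then run parallel 39 mm apart to jig x = 80 mm.
- stop_bracket: Plate across the jig at jig x = 88 to 104 mm, 36 mm above the bed; origin on the bed at jig x = 96 mm. It carries a screw on the centre line, 17 mm above the bed, ending in a tan rubber tip, 20 mm diameter: the stop. The screw stays where last set: the tip's face (stop_face) is anywhere from jig x = 45 to 67 mm, not measured, to be felt. The tip gives 1 mm per 10 N.
- wheel: Red plastic adjuster wheel, 50 mm across, 20 mm high, lying flat on the counter; leave alone. Origin: centre of the underside.
- clip: Nickel-plated hand rim clip, an open channel 50 x 20 x 29 mm on the counter; leave alone. Origin: centre of the underside.
- tip_a: Tan rubber tip, 34 mm diameter, 34 mm high, standing on the counter; leave alone. Origin: centre of the underside.
- tip_b: The other tan rubber tip, the same size; leave alone. Origin: centre of the underside.
Not all that is in view belongs to the job. Leave any yellow look-alike of the shoe alone.

How it is judged:
On the way, in this order (a step that is already met when the one before it is completed fails the run):
1. the shoe lies flat on the jig bed in the wide mouth, nose towards the stop but not yet in the throat, and is let go (angle between shoe_center's own z axis and vertical below 0.1 rad and z of shoe_center in the frame of jig between 0.025 and 0.033 m and contact force between the fingers and shoe below 0.1 N and x of shoe_nose in the frame of jig between -0.065 and 0.015 m and x of shoe_center in the frame of jig between -0.105 and -0.017 m and y of shoe_center in the frame of jig between -0.025 and 0.025 m and angle between the x axis of shoe_center and the x axis of jig, either way round below 0.5 rad), for 0.2 s.
2. the shoe, square in the throat, is pressed nose first against the stop with at least 4 N (angle between shoe_center's own z axis and vertical below 0.1 rad and z of shoe_center in the frame of jig between 0.025 and 0.033 m and angle between the x axis of shoe_center and the x axis of jig, either way round below 0.09 rad and y of shoe_center in the frame of jig between -0.003 and 0.003 m and y of shoe_nose in the frame of jig between -0.003 and 0.003 m and x of shoe_nose in the frame of jig above 0.04 m and contact force between shoe and stop_bracket above 4 N), for 0.3 s.
At the end, for the whole second after the job is handed in: The shoe lies flat on the bed in the throat, nose first, within 3 mm of the centre line and 0.09 rad of the jig's direction, its nose within 4 mm of the stop's face, let go and at rest (angle between shoe_center's own z axis and vertical below 0.1 rad and z of shoe_center in the frame of jig between 0.025 and 0.033 m and angle between the x axis of shoe_center and the x axis of jig, either way round below 0.09 rad and y of shoe_center in the frame of jig between -0.003 and 0.003 m and y of shoe_nose in the frame of jig between -0.003 and 0.003 m and x of shoe_nose in the frame of jig above 0.04 m and contact force between the fingers and shoe below 0.1 N and linear speed of shoe below 0.01 m/s and horizontal distance between shoe_nose and stop_face below 0.004 m); the robot touches nothing.
It fails at once if the shoe is forced against the guides or the stop with more than 30 N (contact force between shoe and guides above 30 N or contact force between shoe and stop_bracket above 30 N).
It fails at once if one of the other parts is moved by more than 10 mm (distance of any of wheel, clip, tip_a, tip_b from where it was at the start of the episode above 0.01 m).
It also fails if it takes over 70 s, if anything falls off the work surface, if the arm or the gripper's body presses on something with over 40 N, if the wrist force passes 120 N, or if a joint passes its speed limit or range.

ROBOT

A 6-joint arm with a two-finger parallel gripper is mounted at the origin on the work surface. World frame = base frame: x ahead of the robot, y to its left, z up, the work surface at z = 0. Lengths are in m, angles in rad, forces in N, time in s.
With the tool pointing down it reaches from about 0.35 to 0.875 m from the base axis. Payload 4.2 kg.
Tool frame: the origin (TCP) lies between the finger pads; the fingertips stand 17 mm ahead of it and the grasp point (between the pads) lies 2 mm behind it (robot.finger_overhang is the distance from the TCP to the fingertips, in m); x points along the fingers, z is the direction in which the jaws open and shut, and the axes are right-handed (so a half turn about x gives the same grasp; the last joint's range is limited). The gripper opens to 87 mm and grips with 3 to 60 N. Pads are 19 mm wide; open, the fingers measure 117 mm over their backs; the gripper's body (75 mm by 190 mm) begins 51 mm behind the grasp point.
Start: joints at [1.557, 0.385, 0.008, 0, -1.194, -0.259], TCP at [0.168, 0.602, 0.201] pointing down, gripper open.
Joint ranges: [-3.14, 3.14], [-1.21, 2.06], [-1.07, 1.41], [-3.16, 2.05], [-2.99, -0.16], [-3.1, 3.1]. Speed limits (rad/s): [2.79, 2.79, 3.14, 3.14, 3.14, 3.14].

INTERFACE

Orientations are given as a rotation vector (axis times angle).
In Python, from cell import sensors, read_camera, camera_params, robot gives the robot as it stands.
- The arm moves only by the tool drive_tool, never from a script. Its argument "series" is a list of rows, each a list of 3 entries, a list of its own where there are three numbers: the finger opening in cm, from 0 to 8.7, then the shift along the tool's x, y, z in cm, then the turn about the tool's x in degrees. In form: [[hand, [x, y, z], yaw], ...]. A call has 1 to 8 rows; each row is the pose to reach, as a shift and turn from the pose commanded when the call began, along the tool's axes at that moment; what a row does not reach only later rows make up. A row lasts 1/12 s, in which the tool goes at most 41.7 mm and 7.16 degrees, less where a joint would pass 70% of its speed; a pose out of reach is approached as far as the arm can. A call with a gripper value outside its range is refused whole. The fingers move at their own pace and stop on an object; "force" is the grip in N (left out, the last holds). Time passes only in rows, so rows that repeat a pose let the fingers close. It gives the time, the measured TCP pose, the force and the opening at its end, in the units of the state.
- sensors.get_obs(): the state, without advancing time (a new reading comes with each control period).
- read_camera(name): name is "scene" or "top" or "wrist"; returns the picture (384x512x3 uint8, blue, green, red); there is no depth.
- camera_params(name): a dict with "fx", "fy", "cx", "cy" (pixels), "k1" (the pictures are not rectified: a ray, as slopes to the right and down, at radius r is drawn at 1 + k1 r^2 times it, then the intrinsics apply), "camera_from_world" (4x4, takes a point from world to camera coordinates). Camera axes: x right, y down, z forward; pixel columns grow to the right and rows downward; lengths in m; the calibration is good to about 2 mm. A picture is of the moment at which its call begins: read the wrist's pose just before it. camera_params takes no time and is no camera call; for the wrist camera it gives the pose at the moment of the call.
- robot.sign_off(): hands the job in, once; it reports no verdict.
The state is a dict: "time": time; "joints": joint angles; "joint_velocities": joint speeds; "effort": joint torques, N m; "position": TCP position; "ee_rot": TCP orientation; "contact_force": force on the tool from outside, world axes, zero at the start; "wrist_torque": the same for the moment, N m; "width": opening from 0.0 (shut) to 1.0 (fully open).
Only numpy, scipy, OpenCV 4.12 (cv2) and the standard library are available. Lean on these libraries where they do the work, as an engineer would, in place of code of your own. Each camera call takes 0.05 s, during which the arm holds its last target. There are 200 camera calls.

## Working session

There is one attempt and no reset: what is moved stays moved. The work goes in short steps, Python scripts to look and compute and a tool call to move; the robot and the scene stay as the last step left them, time stands still between calls to the robot, and variables do not carry over. Pictures are saved under pics/ and viewed, about 8 in all and at most 12, crops included, and the job is handed in when it is done.

Besides the shell and the picture viewer there is one more tool, called after "Request:" by a JSON object that holds its "op" and its "data". drive_tool: Moves the arm, as the interface text tells. Its arguments: {"type":"object","properties":{"series":{"type":"array","items":{"type":"array"}},"force":{"type":"number"}},"required":["series"]}

```bash
mkdir -p pics; ls
python3 - <<'E'
from cell import sensors, read_camera, camera_params, robot
import cv2
o=sensors.get_obs()
for k in('time','position','ee_rot','contact_force','width'):print(k,o[k])
for n in('scene','top'):
    cv2.imwrite(f'pics/{n}0.png',read_camera(n)); p=camera_params(n);print(n,p)
E
```

```text
pics
time 0.0
position [0.16822807 0.60125262 0.19956252]
ee_rot [ 1.40560109  1.06595833 -1.40854819]
contact_force [-0.13350927 -0.42132474  0.9925695 ]
width 1.0007342164312836
scene {'fx': 450.4078846011938, 'fy': 450.4078846011938, 'cx': 257.5122853700752, 'cy': 188.97784213180478, 'k1': -0.15678575978981188, 'camera_from_world': array([[ 0.78714927,  0.61662034,  0.01324312, -0.39801541],
       [ 0.45881351, -0.57108088, -0.68070316, -0.25436228],
       [-0.41217252,  0.54189112, -0.73243964,  1.47600274],
       [ 0.        ,  0.        ,  0.        ,  1.        ]])}
top {'fx': 353.70227340547774, 'fy': 353.70227340547774, 'cx': 254.1296931635097, 'cy': 194.35576068300514, 'k1': -0.016899885109019106, 'camera_from_world': array([[ 0.1623788 , -0.98671611, -0.0049442 , -0.13069107],
       [-0.95992357, -0.15680574, -0.23229011,  0.51699597],
       [ 0.22842911,  0.04246504, -0.97263398,  0.68511884],
       [ 0.        ,  0.        ,  0.        ,  1.        ]])}
```

View pics/scene0.png

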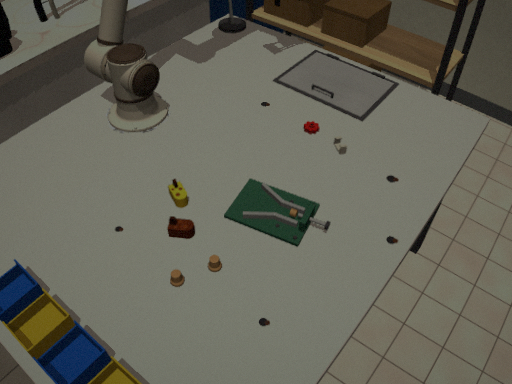

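View pics/top0.png

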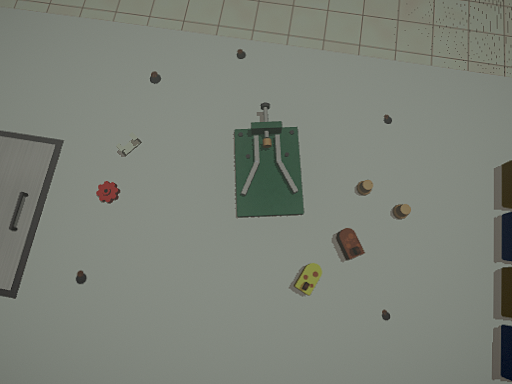

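Candidates for the shoe: the rusty block at scene (181,229) / top (350,243), and the yellow look-alike at scene (178,195) / top (308,279). The rusty one fits the description. I'll check it in a close crop.

```bash
cat > h.py <<'E'
import numpy as np, cv2
from cell import sensors, read_camera, camera_params, robot
from scipy.spatial.transform import Rotation as R
def K(p): return np.array([[p['fx'],0,p['cx']],[0,p['fy'],p['cy']],[0,0,1.]]),np.array([p['k1'],0,0,0,0.])
def back(p,uv,z):
    k,d=K(p); T=np.array(p['camera_from_world']); Rt=T[:3,:3].T; c=-Rt@T[:3,3]
    n=cv2.undistortPoints(np.array(uv,float).reshape(-1,1,2),k,d,criteria=(3,50,1e-10)) if False else cv2.undistortPointsIter(np.array(uv,float).reshape(-1,1,2),k,d,None,None,(3,50,1e-10))
    r=np.c_[n[:,0],np.ones(len(n))]@Rt.T
    return c+r*((z-c[2])/r[:,2])[:,None]
def proj(p,X):
    k,d=K(p); T=np.array(p['camera_from_world'])
    return cv2.projectPoints(np.array(X,float).reshape(-1,3),cv2.Rodrigues(T[:3,:3])[0],T[:3,3],k,d)[0][:,0]
E
python3 - <<'E'
from h import *
p=camera_params('top'); s=camera_params('scene')
im=cv2.imread('pics/top0.png')
print(proj(p,[[.168,.602,.2],[0,0,0]]),proj(s,[[.168,.602,.2],[0,0,0]]))
for uv,z in (((350,243),.034),((308,279),.034),((268,170),.012),((236,129),.012),((297,127),.012),((303,214),.012),((237,216),.012)): print(uv,back(p,[uv],z)[0].round(4))
a=cv2.resize(im[100:225,225:315],None,fx=6,fy=6,interpolation=cv2.INTER_CUBIC)[:600]
b=cv2.resize(im[215:265,325:375],(300,300),interpolation=cv2.INTER_CUBIC)
b2=cv2.resize(cv2.imread('pics/scene0.png')[205:245,160:200],(260,260),interpolation=cv2.INTER_CUBIC)
c=np.zeros((600,800,3),np.uint8);c[:,:a.shape[1]]=a[:600,:540] if a.shape[1]>500 else a
c[:300,500:]=b;c[300:560,540:]=b2
c=np.clip(c*1.5,0,255).astype(np.uint8)
cv2.imwrite('pics/crop1.png',c)
E
```

```text
[[-178.26741345  327.38887964]
 [ 187.34937204  458.5295557 ]] [[287.34847974   7.54945171]
 [138.00657583 112.60455663]]
(350, 243) [ 0.4658 -0.2616  0.034 ]
(308, 279) [ 0.3779 -0.1834  0.034 ]
(268, 170) [ 0.6043 -0.0652  0.012 ]
(236, 129) [0.692  0.0246 0.012 ]
(297, 127) [ 0.7201 -0.1164  0.012 ]
(303, 214) [ 0.516  -0.1575  0.012 ]
(237, 216) [ 0.4879 -0.0137  0.012 ]
```

View pics/crop1.png

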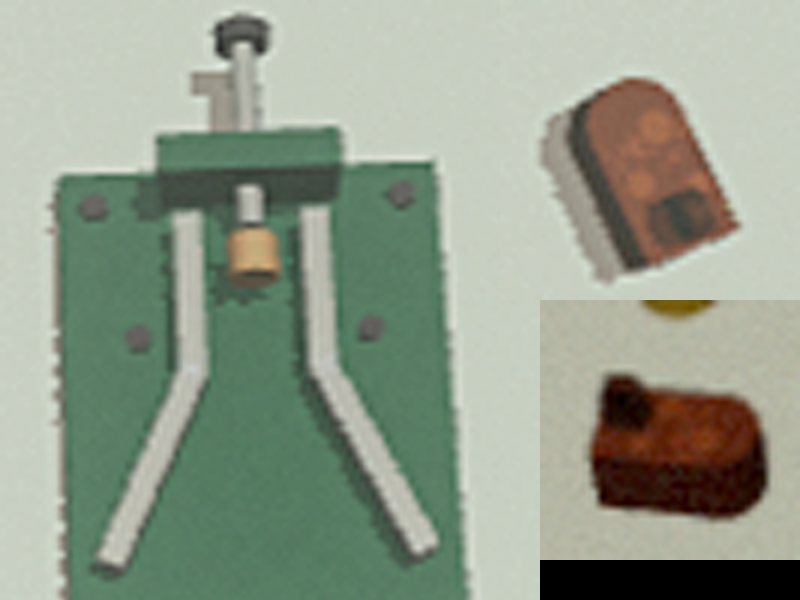

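The crop shows the rusty shoe in the top view. Its nose is near (347,228), the rear top corners are near (365,253) and (349,260), and the ear is at the rear. The jig mouth is at the bottom, the stop tip is near (267,145), and the guides converge upward. Next I fit both poses.

```bash
cat >> h.py <<'E'
from scipy.optimize import least_squares
def P(q,pts,z0=0):
    x,y,a=q; c,s=np.cos(a),np.sin(a); pts=np.array(pts,float)
    return np.c_[x+c*pts[:,0]-s*pts[:,1], y+s*pts[:,0]+c*pts[:,1], z0+pts[:,2]]
E
python3 - <<'E'
from h import *
p=camera_params('top'); s=camera_params('scene')
def quad(f,ok):
    im=cv2.imread(f).astype(int); b,g,r=im[...,0],im[...,1],im[...,2]
    m=((g>r+15)&(g>b+5)).astype(np.uint8)
    n,l,st,_=cv2.connectedComponentsWithStats(m); i=1+np.argmax(st[1:,4])
    m=cv2.morphologyEx((l==i).astype(np.uint8),cv2.MORPH_CLOSE,np.ones((9,9)))
    c=max(cv2.findContours(m,0,2)[0],key=cv2.contourArea); h=cv2.convexHull(c)
    print(f,st[i],cv2.approxPolyDP(h,3,True)[:,0].tolist())
quad('pics/top0.png',p);quad('pics/scene0.png',s)
# jig from hand-read top corners
C=[[.105,.075,.012],[.105,-.075,.012],[-.105,-.075,.012],[-.105,.075,.012]]
uv=np.array([(235,129.7),(297.5,127.2),(303,214),(237,216)])
f=lambda q:(proj(p,P(q,C))-uv).ravel()
r=least_squares(f,[.6,-.07,.2]);print('jig',r.x,np.rad2deg(r.x[2]),r.fun.round(1));print(proj(s,P(r.x,C)).round(1))
# shoe
S=[[-.032,-.018,.034],[-.032,.018,.034],[.032,0,.034]]
b=lambda u,v:((u-500)/6+325,(v)/6+215)
uv2=np.array([b(740,228),b(642,268),b(630,78)])
g=lambda q:(proj(p,P(q,S))-uv2).ravel()
t=least_squares(g,[.47,-.26,.3]);print('shoe',t.x,np.rad2deg(t.x[2]),t.fun.round(1));print(proj(s,P(t.x,S)).round(1))
o=sensors.get_obs(); print(R.from_rotvec(o['ee_rot']).as_matrix().round(4))
E
```

```text
pics/top0.png [ 235  127   69   90 4371] [[296, 127], [303, 212], [238, 216], [235, 129]]
pics/scene0.png [ 225  179   94   67 2518] [[250, 179], [318, 204], [296, 245], [225, 216]]
jig [ 0.60361625 -0.06550477  0.19609331] 11.235319012261076 [-0.6 -0.9  0.5 -0.5  0.9  0.5 -0.7  0.7]
[[319.2 203.5]
 [296.8 244.2]
 [222.6 214. ]
 [249.3 177.4]]
shoe [ 0.46861603 -0.26466584  0.46980988] 26.918123446892995 [ 0.1  0.9  0.4 -0.5 -0.5 -0.4]
[[165.9 228.1]
 [170.5 217.1]
 [192.7 226.7]]
[[-4.000e-04  9.630e-01 -2.696e-01]
 [-1.900e-03 -2.696e-01 -9.630e-01]
 [-1.000e+00  1.000e-04  2.000e-03]]
```

Request:
{"op": "drive_tool", "data": {"series": [[8.7,[0,28,17.5],-42.5],[8.7,[0,28,17.5],-42.5],[8.7,[0,28,17.5],-42.5],[8.7,[0,28,17.5],-42.5],[8.7,[0,28,17.5],-42.5],[8.7,[0,28,17.5],-42.5],[8.7,[0,28,17.5],-42.5],[8.7,[0,28,17.5],-42.5]]}}

```text
time: 0.77
position: [0.3899, 0.3579, 0.2004]
ee_rot: [0.856, 1.396, -0.857]
contact_force: [0.7, 1.4, -1.1]
width: 0.999
```

```bash
cat >> h.py <<'E'
def to(xyz,heading):
    """shift (cm) and yaw (deg) in present tool axes to reach TCP xyz with jaw axis square to heading"""
    o=sensors.get_obs(); M=R.from_rotvec(o['ee_rot']).as_matrix()
    a=np.rad2deg(np.arctan2(M[1,2],M[0,2])); w=(heading-90-a+90)%180-90
    print('t',round(o['time'],2),'pos',o['position'].round(4),'zang',round(a,1),'j',np.round(o['joints'],2),'F',o['contact_force'].round(1),'w',round(o['width']*8.7,2))
    print('shift',(M.T@(np.array(xyz)-o['position'])*100).round(2),'yaw',round(-w,1))
E
python3 -c "
from h import *
to([.4686,-.2647,.2],26.9)"
```

```text
t 0.77 pos [0.3899 0.3579 0.2004] zang -63.1 j [ 1.05  0.22 -0.23 -0.   -1.12  0.99] F [ 0.7  1.4 -1.1] w 8.69
shift [  0.06 -21.18  59.07] yaw 0.0
```

Request:
{"op": "drive_tool", "data": {"series": [[8.7,[0,-10,29],0],[8.7,[0,-10,29],0],[8.7,[0,-10,29],0],[8.7,[0,-10,29],0],[8.7,[0,-10,29],0],[8.7,[0,-10,29],0],[8.7,[0,-10,29],0],[8.7,[0,-10,29],0]]}}

```text
time: 1.43
position: [0.4301, 0.052, 0.2004]
ee_rot: [0.859, 1.395, -0.861]
contact_force: [-0.0, -0.8, 0.2]
width: 1.0
```

Request:
{"op": "drive_tool", "data": {"series": [[8.7,[0,-11,29.5],0],[8.7,[0,-11,29.5],0],[8.7,[0,-11,29.5],0],[8.7,[0,-11,29.5],0],[8.7,[0,-11,29.5],0],[8.7,[0,-11,29.5],0],[8.7,[0,-11,29.5],0],[8.7,[0,-11,29.5],0]]}}

```text
time: 2.1
position: [0.466, -0.2606, 0.2]
ee_rot: [0.859, 1.395, -0.86]
contact_force: [0.3, 0.4, 0.9]
width: 1.0
```

Run:
```python
from h import *
to([.4686,-.2647,.2],26.9)
p=camera_params('wrist'); im=read_camera('wrist'); np.save('pw.npy',p,allow_pickle=True)
S=[[-.032,-.018,.034],[-.032,.018,.034],[.032,0,.034],[.014,.018,.034],[.014,-.018,.034]]
print(proj(p,P([.4686,-.2647,.4698],S)).round(1))
cv2.imwrite('pics/w1.png',im)
```

```text
t 2.1 pos [ 0.466  -0.2606  0.2   ] zang -63.3 j [-0.21  0.23 -0.22  0.   -1.12  2.24] F [0.3 0.4 0.9] w 8.7
shift [0.   0.05 0.49] yaw -0.2
[[275.9 193.2]
 [246.  193.3]
 [261.  139.8]
 [245.5 155.4]
 [276.4 155.3]]
```

View pics/w1.png

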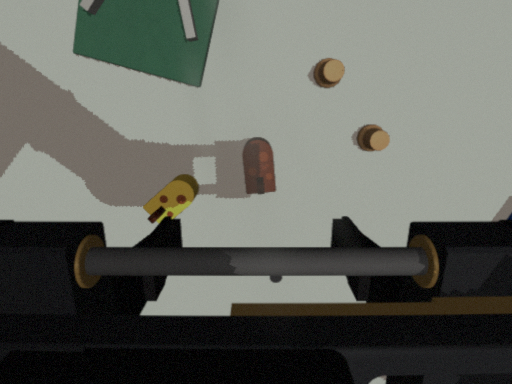

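The wrist view shows the rusty shoe at (260,165), nose up at (259,139), rear corners (246,193) and (275,191). This is within about 1 px of the fit. The yellow one at (170,200) is clear of the fingers. I'll descend and grip.

Request:
{"op": "drive_tool", "data": {"series": [[8.7,[0,0,0.4],0],[8.7,[4,0,0.4],0],[8.7,[8,0,0.4],0],[8.7,[12,0,0.4],0],[8.7,[15,0,0.4],0],[8.7,[17.5,0,0.4],0],[8.7,[17.5,0,0.4],0]]}}

```text
time: 2.73
position: [0.4638, -0.2585, 0.0206]
ee_rot: [0.856, 1.407, -0.861]
contact_force: [0.1, 0.9, -1.5]
width: 0.999
```

Request:
{"op": "drive_tool", "data": {"series": [[2.5,[0,0,0],0],[2.5,[0,0,0],0],[2.5,[0,0,0],0],[2.5,[0,0,0],0],[2.5,[0,0,0],0],[2.5,[0,0,0],0],[2.5,[0,0,0],0],[2.5,[0,0,0],0]], "force": 20}}

```text
time: 3.4
position: [0.4682, -0.2607, 0.026]
ee_rot: [0.857, 1.395, -0.857]
contact_force: [-0.1, 0.1, 0.1]
width: 0.476
```

Run:
```python
from h import *
J=P([.6036,-.0655,.1961],[[-.065,0,0]])[0]; print(J)
p=np.load('pw.npy',allow_pickle=True).item()
print(proj(p,P([.6036,-.0655,.1961],[[-.105,-.075,.012],[-.105,.075,.012]])))
to([J[0],J[1],.2],11.2)
```

```text
[ 0.53984579 -0.07816496  0.        ]
[[198.6818729   89.00418379]
 [ 71.74562244  53.51672442]]
t 3.4 pos [ 0.4682 -0.2607  0.026 ] zang -63.1 j [-0.21  0.43 -0.43 -0.   -0.71  2.24] F [-0.1  0.1  0.1] w 4.14
shift [-17.4   14.65 -13.04] yaw 15.7
```

Request:
{"op": "drive_tool", "data": {"series": [[2.5,[0.2,0,0],0],[2.5,[0.2,0,0],0],[2.5,[0.2,0,0],0],[2.5,[0.2,0,0],0],[2.5,[0.2,0,0],0],[2.5,[0.2,0,0],0]], "force": 20}}

```text
time: 3.9
position: [0.4681, -0.2606, 0.0236]
ee_rot: [0.857, 1.395, -0.857]
contact_force: [-0.7, 0.5, -0.4]
width: 0.284
```

The width reached the commanded 2.5 cm, so the fingers aren't holding the 36 mm block. I need to look.

Run:
```python
from h import *
a=cv2.resize(read_camera('wrist')[100:340,120:420],None,fx=1.6,fy=1.6)
b=cv2.resize(read_camera('scene')[170:260,130:230],None,fx=3,fy=3); c=read_camera('top')
c=cv2.resize(c[200:300,290:390],None,fx=3,fy=3)
o=np.zeros((600,800,3),np.uint8);o[:a.shape[0],:a.shape[1]]=a;o[:270,490:790]=b;o[280:580,490:790]=c
cv2.imwrite('pics/m1.png',np.clip(o*1.4,0,255).astype(np.uint8))
```

```text
(no output)
```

View pics/m1.png

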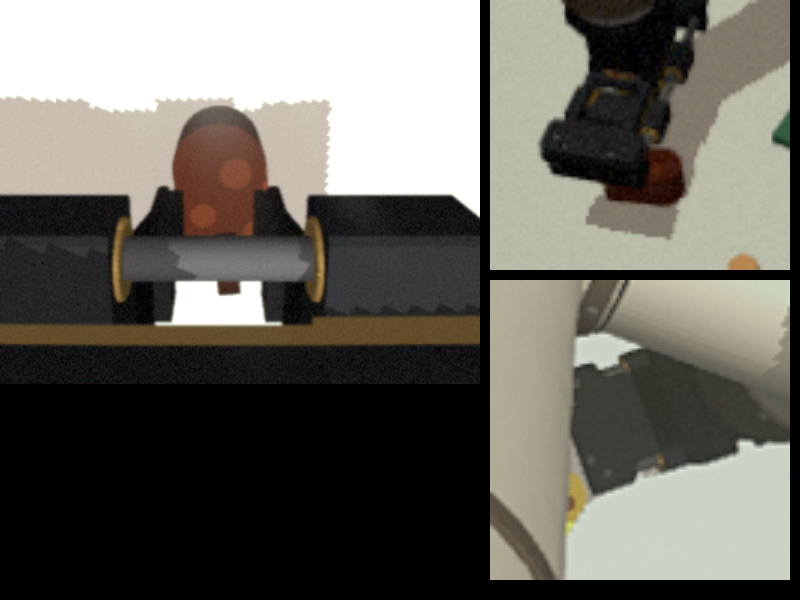

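Run:
```python
from h import *
p=camera_params('wrist');o=sensors.get_obs();M=R.from_rotvec(o['ee_rot']).as_matrix();t=o['position']
k=lambda uv:((np.array(uv)-[120,100])*1.6).round(0).tolist()
print('cam',-(p['camera_from_world'][:3,:3].T@p['camera_from_world'][:3,3])-t, p['camera_from_world'][2,:3])
for d in([.017,0,.0125],[.017,0,-.0125],[-.002,0,.0125],[-.002,.0095,.0125],[.017,.0095,.0125],[.017,.0095,-.0125],[.017,-.0095,.0125],[.017,-.0095,-.0125]): print(d,k(proj(p,t+M@d)[0]))
print('shoe');print(k(proj(p,P([.4686,-.2647,.4698],[[-.032,-.018,.034],[-.032,.018,.034],[.032,0,.034],[.014,.018,.034],[.014,-.018,.034],[-.02,0,.058]]))))
```

```text
cam [0.06419559 0.03306521 0.1841333 ] [-0.23732048 -0.11921968 -0.96408799]
[0.017, 0, 0.0125] [248.0, 177.0]
[0.017, 0, -0.0125] [191.0, 177.0]
[-0.002, 0, 0.0125] [251.0, 193.0]
[-0.002, 0.0095, 0.0125] [251.0, 171.0]
[0.017, 0.0095, 0.0125] [248.0, 156.0]
[0.017, 0.0095, -0.0125] [191.0, 156.0]
[0.017, -0.0095, 0.0125] [247.0, 197.0]
[0.017, -0.0095, -0.0125] [191.0, 197.0]
shoe
[[274.0, 278.0], [185.0, 278.0], [230.0, 124.0], [182.0, 170.0], [277.0, 170.0], [231.0, 284.0]]
```

Request:
{"op": "drive_tool", "data": {"series": [[1.5,[0,0,0],0],[1.5,[0,0,0],0],[1.5,[0,0,0],0],[1.5,[0,0,0],0]], "force": 20}}

```text
time: 4.38
position: [0.4681, -0.2606, 0.0237]
ee_rot: [0.857, 1.395, -0.857]
contact_force: [-0.5, -0.3, 0.4]
width: 0.18
```

Run:
```python
from h import *
p=camera_params('wrist')
k=lambda uv:((np.array(uv)-[120,100])*1.6).round(0).tolist()
print(k(proj(p,P([.4686,-.2647,.4698],[[.032,0,0],[.032,0,.034],[-.032,0,.034],[-.028,0,.058],[-.012,0,.058],[-.02,0,.034]]))))
to([.4686,-.2647,.0236],26.9)
b=cv2.resize(read_camera('wrist')[140:340,160:340],None,fx=3,fy=3,interpolation=cv2.INTER_CUBIC)
cv2.imwrite('pics/m2.png',np.clip(b*1.8,0,255).astype(np.uint8))
```

```text
[[228.0, 106.0], [230.0, 124.0], [229.0, 278.0], [231.0, 304.0], [231.0, 264.0], [229.0, 251.0]]
t 4.38 pos [ 0.4681 -0.2606  0.0237] zang -63.1 j [-0.21  0.43 -0.43  0.   -0.71  2.24] F [-0.5 -0.3  0.4] w 1.57
shift [ 0.01 -0.14  0.39] yaw -0.0
```

View pics/m2.png

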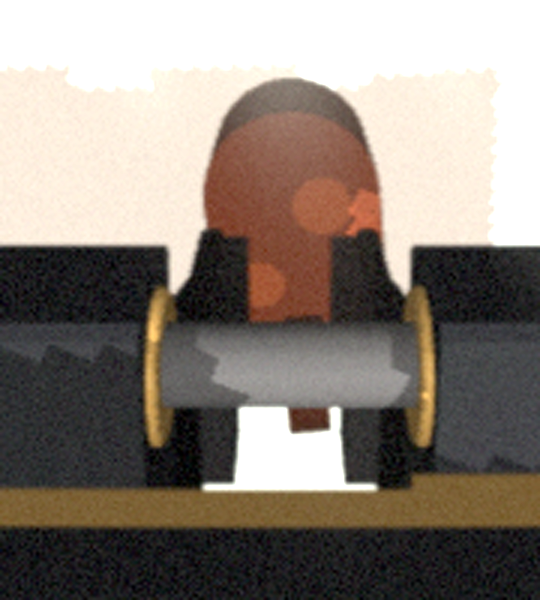

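Run:
```python
from h import *
print(robot.finger_overhang,[a for a in dir(robot) if a[0]!='_'])
p=camera_params('wrist');o=sensors.get_obs();M=R.from_rotvec(o['ee_rot']).as_matrix();t=o['position']
for x in(.017,0,-.015,-.025,-.035): 
  q=proj(p,[t+M@[x,y,z] for y,z in((.0095,.00785),(.0095,-.00785),(-.0095,.00785))]);print(x,q.round(0).tolist())
```

```text
0.017 ['Unreachable', 'finger_overhang', 'sign_off']
0.017 [[268.0, 198.0], [246.0, 198.0], [268.0, 223.0]]
0 [[269.0, 206.0], [245.0, 206.0], [269.0, 233.0]]
-0.015 [[270.0, 214.0], [244.0, 214.0], [270.0, 243.0]]
-0.025 [[271.0, 220.0], [243.0, 220.0], [271.0, 251.0]]
-0.035 [[272.0, 227.0], [242.0, 227.0], [272.0, 259.0]]
```

The wrist camera shows the fingertips about 38 mm shorter than stated, near tool x = -0.021. They closed above the block's top. I'll reopen and go lower by about 34 mm, watching the force.

Request:
{"op": "drive_tool", "data": {"series": [[7,[0,0,0.4],0],[7,[0,0,0.4],0],[7,[0,0,0.4],0],[7,[0,0,0.4],0],[7,[0,0,0.4],0],[7,[0,0,0.4],0],[7,[0,0,0.4],0],[7,[0,0,0.4],0]]}}

```text
time: 5.1
position: [0.4699, -0.2642, 0.0237]
ee_rot: [0.857, 1.395, -0.857]
contact_force: [-0.8, 0.1, 0.3]
width: 0.699
```

Request:
{"op": "drive_tool", "data": {"series": [[7,[0.5,0,0],0],[7,[1,0,0],0],[7,[1.5,0,0],0],[7,[2,0,0],0],[7,[2,0,0],0],[7,[2,0,0],0]]}}

```text
time: 5.6
position: [0.4695, -0.2641, 0.003]
ee_rot: [0.857, 1.397, -0.858]
contact_force: [0.7, -0.3, 1.1]
width: 0.8
```

Request:
{"op": "drive_tool", "data": {"series": [[7,[0.4,0,0],0],[7,[0.8,0,0],0],[7,[1.2,0,0],0],[7,[1.2,0,0],0],[7,[1.2,0,0],0]]}}

```text
time: 6.02
position: [0.4697, -0.2642, -0.0087]
ee_rot: [0.857, 1.396, -0.858]
contact_force: [-1.0, 0.4, 0.0]
width: 0.808
```

Request:
{"op": "drive_tool", "data": {"series": [[2.5,[0,0,0],0],[2.5,[0,0,0],0],[2.5,[0,0,0],0],[2.5,[0,0,0],0],[2.5,[0,0,0],0],[2.5,[0,0,0],0],[2.5,[0,0,0],0],[2.5,[0,0,0],0]], "force": 25}}

```text
time: 6.68
position: [0.4696, -0.2638, -0.0083]
ee_rot: [0.857, 1.396, -0.857]
contact_force: [-0.4, 3.1, 2.1]
width: 0.42
```

Request:
{"op": "drive_tool", "data": {"series": [[2.5,[0,0,0],0],[2.5,[0,0,0],0],[2.5,[0,0,0],0],[2.5,[0,0,0],0]], "force": 25}}

```text
time: 7.02
position: [0.4696, -0.2639, -0.0083]
ee_rot: [0.857, 1.396, -0.857]
contact_force: [-1.6, 3.3, 3.6]
width: 0.424
```

Request:
{"op": "drive_tool", "data": {"series": [[2.5,[-2,0,0],0],[2.5,[-5,0,0],0],[2.5,[-8,0,0],0],[2.5,[-10,0,0],0],[2.5,[-10,0,0],0],[2.5,[-10,0,0],0]]}}

```text
time: 7.52
position: [0.4702, -0.2644, 0.0917]
ee_rot: [0.858, 1.393, -0.857]
contact_force: [-0.8, -0.0, -5.0]
width: 0.419
```

Run:
```python
from h import *
J=P([.6036,-.0655,.1961],[[-.064,0,0]])[0]
to([J[0],J[1],.0917],11.2)
```

```text
t 7.52 pos [ 0.4702 -0.2644  0.0917] zang -63.2 j [-0.21  0.35 -0.35 -0.   -0.87  2.25] F [-0.8 -0.  -5. ] w 3.64
shift [  0.02  14.71 -13.45] yaw 15.6
```

Request:
{"op": "drive_tool", "data": {"series": [[2.5,[0,2.5,-2.2],3],[2.5,[0,5,-4.5],6],[2.5,[0,7.5,-7],9],[2.5,[0,10,-9],12],[2.5,[0,12.5,-11.5],15],[2.5,[0,14.7,-13.5],15.6],[2.5,[0,14.7,-13.5],15.6],[2.5,[0,14.7,-13.5],15.6]]}}

```text
time: 8.18
position: [0.539, -0.076, 0.089]
ee_rot: [1.059, 1.3, -1.064]
contact_force: [-1.3, -0.2, -2.9]
width: 0.416
```

Run:
```python
from h import *
J=P([.6036,-.0655,.1961],[[-.064,0,0]])[0]
to([J[0],J[1],.0040],11.2)
p=camera_params('wrist');b=read_camera('wrist')
q=proj(p,P([.6036,-.0655,.1961],[[.105,.075,.012],[.105,-.075,.012],[-.105,-.075,.012],[-.105,.075,.012],[.015,.0195,.028],[.015,-.0195,.028],[.08,.0195,.028],[.08,-.0195,.028],[-.059,.054,.028],[-.059,-.054,.028]]))
print(q.round(0).tolist())
for u in q:
  if 0<u[0]<512 and 0<u[1]<384: cv2.circle(b,tuple(np.rint(u).astype(int)),2,(0,0,255),-1)
cv2.imwrite('pics/m3.png',cv2.resize(np.clip(b*1.5,0,255).astype(np.uint8),(780,585)))
```

```text
t 8.18 pos [ 0.539 -0.076  0.089] zang -78.6 j [ 0.16  0.36 -0.34 -0.   -0.88  1.61] F [-1.3 -0.2 -2.9] w 3.62
shift [8.5  0.18 0.24] yaw 0.2
[[161.0, -31.0], [360.0, -30.0], [340.0, 228.0], [179.0, 228.0], [235.0, 93.0], [285.0, 93.0], [234.0, -1.0], [288.0, -1.0], [195.0, 185.0], [324.0, 185.0]]
```

View pics/m3.png

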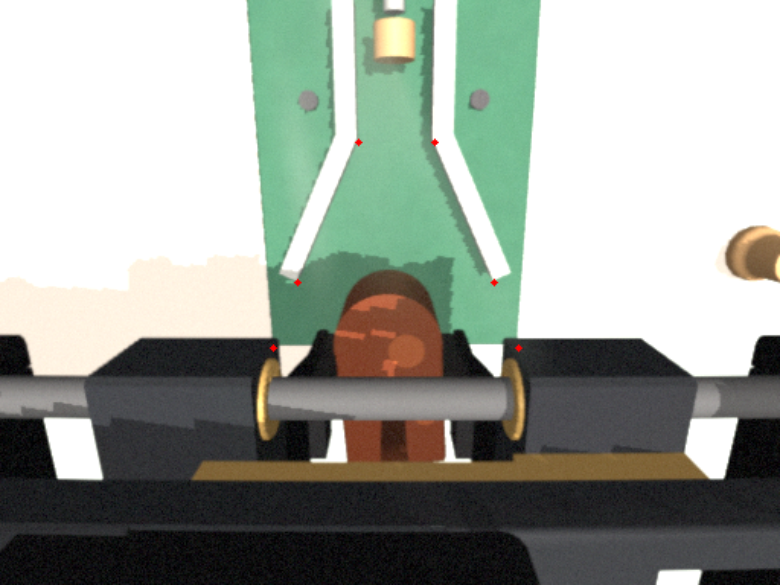

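The view shows the jig where I modelled it. The throat corners at (357,140) and (434,140) lie on the projected marks, and the jig is perhaps 1–2 mm further forward. The shoe is held square, nose at (390,270). I'll lower it.

Request:
{"op": "drive_tool", "data": {"series": [[2.5,[2,0.2,0.25],0.2],[2.5,[4,0.2,0.25],0.2],[2.5,[6,0.2,0.25],0.2],[2.5,[7.5,0.2,0.25],0.2],[2.5,[8.2,0.2,0.25],0.2],[2.5,[8.4,0.2,0.25],0.2],[2.5,[8.4,0.2,0.25],0.2],[2.5,[8.4,0.2,0.25],0.2]]}}

```text
time: 8.9
position: [0.543, -0.0798, 0.0082]
ee_rot: [1.066, 1.293, -1.065]
contact_force: [0.8, -0.6, -3.1]
width: 0.422
```

```bash
python3 -c "
from h import *
J=P([.6036,-.0655,.1961],[[-.064,0,0]])[0]
to([J[0],J[1],.0037],11.2)"
```

```text
t 8.9 pos [ 0.543  -0.0798  0.0082] zang -79.0 j [ 0.15  0.47 -0.41  0.   -0.68  1.61] F [ 0.8 -0.6 -3.1] w 3.67
shift [ 0.45 -0.18 -0.22] yaw -0.2
```

Request:
{"op": "drive_tool", "data": {"series": [[2.5,[0.2,0,-0.2],0],[2.5,[0.3,0,-0.2],0],[2.5,[0.3,0,-0.2],0],[2.5,[0.3,0,-0.2],0]]}}

```text
time: 9.23
position: [0.5423, -0.0773, 0.0051]
ee_rot: [1.066, 1.294, -1.065]
contact_force: [-0.0, 0.7, -2.9]
width: 0.419
```

Still about 3 N of hanging weight, so it isn't down yet. I'll lower it in 0.5 mm steps.

Request:
{"op": "drive_tool", "data": {"series": [[2.5,[0.1,0,0],0],[2.5,[0.1,0,0],0],[2.5,[0.15,0,0],0],[2.5,[0.15,0,0],0]]}}

```text
time: 9.57
position: [0.5423, -0.0774, 0.0037]
ee_rot: [1.066, 1.294, -1.065]
contact_force: [-0.7, 0.6, 1.1]
width: 0.416
```

Contact: the weight is carried by the bed. I'll release and raise straight up.

Request:
{"op": "drive_tool", "data": {"series": [[6,[0,0,0],0],[6,[0,0,0],0],[6,[0,0,0],0],[6,[0,0,0],0],[6,[0,0,0],0],[6,[0,0,0],0]]}}

```text
time: 10.07
position: [0.5422, -0.0774, 0.0032]
ee_rot: [1.066, 1.294, -1.066]
contact_force: [-0.8, 1.2, -0.4]
width: 0.678
```

Request:
{"op": "drive_tool", "data": {"series": [[6,[-2,0,0],0],[6,[-5,0,0],0],[6,[-8,0,0],0],[6,[-8,-4,0],0],[6,[-8,-8,0],0],[6,[-8,-8,0],0],[6,[-8,-8,0],0]]}}

```text
time: 10.65
position: [0.4611, -0.0933, 0.0833]
ee_rot: [1.066, 1.295, -1.067]
contact_force: [0.0, 0.1, 1.2]
width: 0.69
```

Run:
```python
from h import *
Jq=[.6036,-.0655,.1961]
J=P(Jq,[[-.128,0,0]])[0]
to([J[0],J[1],.0],11.2)
p=camera_params('wrist');b=read_camera('wrist')
q=proj(p,P([.5419-.0012,-.0776,.1961],[[-.032,-.018,.046],[-.032,.018,.046],[.032,0,.046],[.014,.018,.046],[.014,-.018,.046]]))
print(q.round(0).tolist())
cv2.imwrite('pics/m4.png',cv2.resize(np.clip(b*1.5,0,255).astype(np.uint8),(780,585)))
```

```text
t 10.65 pos [ 0.4611 -0.0933  0.0833] zang -79.0 j [ 0.15  0.25 -0.52 -0.   -0.8   1.62] F [0.  0.1 1.2] w 6.0
shift [8.33 1.73 0.05] yaw -0.2
[[282.0, 137.0], [232.0, 137.0], [257.0, 41.0], [230.0, 69.0], [283.0, 69.0]]
```

View pics/m4.png

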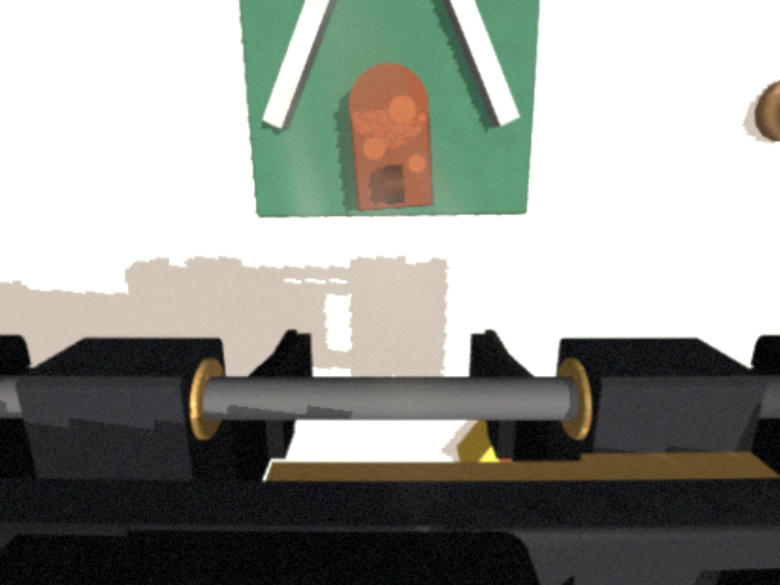

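The shoe lies flat in the mouth, about 2° off square, rear edge at (395,208), with nothing touching it. I'll close the fingers and come down behind it.

Request:
{"op": "drive_tool", "data": {"series": [[0,[0,1.4,0],0],[0,[0,1.4,0],0],[0,[0,1.4,0],0],[0,[2,1.4,0],0],[0,[4,1.4,0],0],[0,[6,1.4,0],0],[0,[8,1.4,0],0],[0,[8.5,1.4,0],0]], "force": 20}}

```text
time: 11.37
position: [0.4751, -0.0903, -0.0047]
ee_rot: [1.063, 1.299, -1.071]
contact_force: [-0.2, 0.5, -0.7]
width: 0.167
```

Request:
{"op": "drive_tool", "data": {"series": [[0,[0,0,0],0],[0,[0,0,0],0],[0,[0,0,0],0],[0,[0,0,0],0]]}}

```text
time: 11.7
position: [0.4784, -0.09, -0.0007]
ee_rot: [1.067, 1.293, -1.064]
contact_force: [-0.3, -0.2, 0.5]
width: 0.012
```

Run:
```python
from h import *
J=P([.6036,-.0655,.1961],[[-.110,0,0]])[0]
to([J[0],J[1],-.003],11.2)
```

```text
t 11.7 pos [ 0.4784 -0.09   -0.0007] zang -78.9 j [ 0.15  0.41 -0.57  0.   -0.58  1.62] F [-0.3 -0.2  0.5] w 0.1
shift [0.24 1.76 0.04] yaw -0.1
```

Request:
{"op": "drive_tool", "data": {"series": [[0,[0.2,0.6,0],0],[0,[0.2,1.2,0],0],[0,[0.2,1.6,0],0],[0,[0.2,2.0,0],0],[0,[0.2,2.4,0],0],[0,[0.2,2.8,0],0],[0,[0.2,3.2,0],0],[0,[0.2,3.6,0],0]]}}

```text
time: 12.37
position: [0.5126, -0.0832, -0.004]
ee_rot: [1.065, 1.295, -1.066]
contact_force: [-1.3, 1.2, 0.2]
width: 0.004
```

Request:
{"op": "drive_tool", "data": {"series": [[0,[0,0.4,0],0],[0,[0,0.8,0],0],[0,[0,1.2,0],0],[0,[0,1.6,0],0],[0,[0,2.0,0],0],[0,[0,2.3,0],0],[0,[0,2.6,0],0],[0,[0,2.9,0],0]]}}

```text
time: 13.03
position: [0.5413, -0.0776, -0.0039]
ee_rot: [1.066, 1.295, -1.066]
contact_force: [-0.8, 0.4, -1.4]
width: 0.004
```

Run:
```python
from h import *
J=P([.6036,-.0655,.1961],[[-.0295,0,0]])[0]
to([J[0],J[1],-.003],11.2)
b=read_camera('wrist')
cv2.imwrite('pics/m5.png',cv2.resize(np.clip(b[:240,130:400]*1.5,0,255).astype(np.uint8),None,fx=2.4,fy=2.4))
```

```text
t 13.03 pos [ 0.5413 -0.0776 -0.0039] zang -78.9 j [ 0.15  0.49 -0.43 -0.   -0.66  1.61] F [-0.8  0.4 -1.4] w 0.04
shift [-0.09  3.39  0.02] yaw -0.1
```

View pics/m5.png

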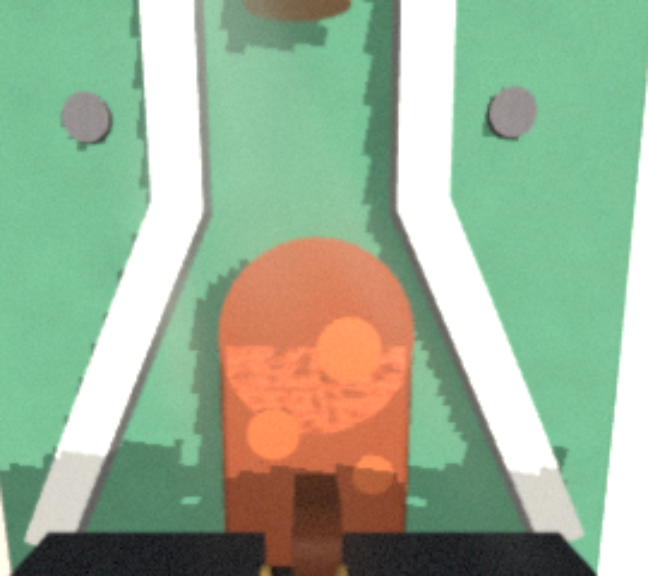

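The shoe is being pushed square, about 3 mm right of the centre line, with its nose just before the throat entry. I'll continue slowly and watch the force.

Request:
{"op": "drive_tool", "data": {"series": [[0,[0,0.3,0],0],[0,[0,0.6,0],0],[0,[0,0.9,0],0],[0,[0,1.2,0],0],[0,[0,1.4,0],0],[0,[0,1.6,0],0],[0,[0,1.8,0],0],[0,[0,2.0,0],0]]}}

```text
time: 13.75
position: [0.5601, -0.0738, -0.0039]
ee_rot: [1.065, 1.296, -1.067]
contact_force: [-3.7, 0.6, 1.5]
width: 0.003
```

Request:
{"op": "drive_tool", "data": {"series": [[0,[0,0.2,0],0],[0,[0,0.4,0],0],[0,[0,0.6,0],0],[0,[0,0.8,0],0],[0,[0,1.0,0],0],[0,[0,1.1,0],0],[0,[0,1.2,0],0]]}}

```text
time: 14.33
position: [0.5726, -0.0714, -0.0039]
ee_rot: [1.066, 1.295, -1.066]
contact_force: [-1.6, 0.5, 1.0]
width: 0.009
```

Run:
```python
from h import *
J=P([.6036,-.0655,.1961],[[-.0295,0,0]])[0]
to([J[0],J[1],-.003],11.2)
b=read_camera('wrist')
cv2.imwrite('pics/m6.png',cv2.resize(np.clip(b[:240,130:400]*1.5,0,255).astype(np.uint8),None,fx=2.4,fy=2.4))
```

```text
t 14.33 pos [ 0.5726 -0.0714 -0.0039] zang -78.9 j [ 0.16  0.53 -0.35 -0.   -0.69  1.61] F [-1.6  0.5  1. ] w 0.08
shift [-0.09  0.2   0.02] yaw -0.1
```

View pics/m6.png

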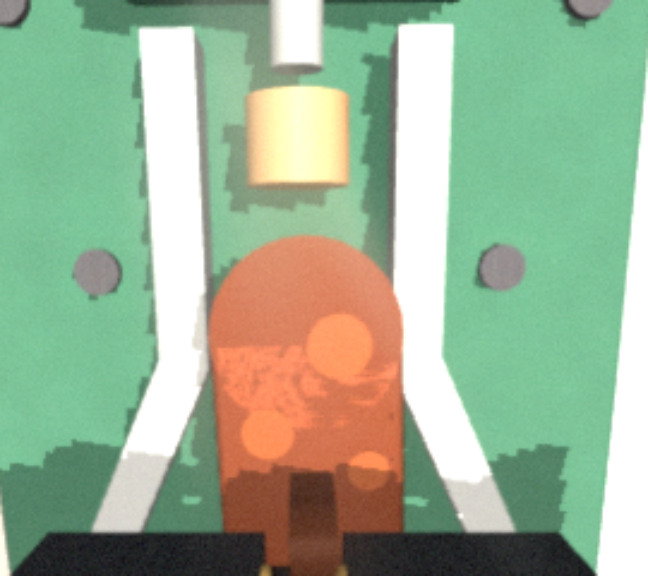

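It's centred in the throat, the nose at row 236 and the rubber tip at row 185, leaving roughly 10 mm. Now I feel for the stop.

Request:
{"op": "drive_tool", "data": {"series": [[0,[0,0.1,0],0],[0,[0,0.2,0],0],[0,[0,0.3,0],0],[0,[0,0.4,0],0],[0,[0,0.5,0],0],[0,[0,0.6,0],0],[0,[0,0.7,0],0]]}}

```text
time: 14.97
position: [0.5794, -0.0701, -0.0039]
ee_rot: [1.066, 1.295, -1.066]
contact_force: [-2.1, 0.9, -0.7]
width: 0.005
```

Request:
{"op": "drive_tool", "data": {"series": [[0,[0,0.05,0],0],[0,[0,0.1,0],0],[0,[0,0.15,0],0],[0,[0,0.15,0],0]]}}

```text
time: 15.3
position: [0.5809, -0.0698, -0.0039]
ee_rot: [1.066, 1.294, -1.066]
contact_force: [-1.6, 0.8, 0.4]
width: 0.006
```

Request:
{"op": "drive_tool", "data": {"series": [[0,[0,0.05,0],0],[0,[0,0.1,0],0],[0,[0,0.15,0],0],[0,[0,0.15,0],0]]}}

```text
time: 15.63
position: [0.5821, -0.0696, -0.0039]
ee_rot: [1.065, 1.295, -1.066]
contact_force: [-2.2, 0.5, 1.2]
width: 0.005
```

Request:
{"op": "drive_tool", "data": {"series": [[0,[0,0.05,0],0],[0,[0,0.1,0],0],[0,[0,0.1,0],0]]}}

```text
time: 15.88
position: [0.5822, -0.0695, -0.0039]
ee_rot: [1.065, 1.296, -1.067]
contact_force: [-5.6, 0.5, 3.3]
width: 0.004
```

Contact. I'll raise the force gradually.

Request:
{"op": "drive_tool", "data": {"series": [[0,[0,0.05,0],0],[0,[0,0.1,0],0],[0,[0,0.1,0],0]]}}

```text
time: 16.13
position: [0.5823, -0.0694, -0.0039]
ee_rot: [1.064, 1.297, -1.069]
contact_force: [-7.3, 0.5, 4.3]
width: 0.006
```

Request:
{"op": "drive_tool", "data": {"series": [[0,[0,0.1,0],0],[0,[0,0.2,0],0],[0,[0,0.2,0],0]]}}

```text
time: 16.38
position: [0.5825, -0.0694, -0.004]
ee_rot: [1.062, 1.3, -1.072]
contact_force: [-9.3, 0.1, 6.3]
width: 0.007
```

Run:
```python
from h import *
Jq=np.array([.6036,-.0655,.1961])
def jx(w):
    d=w[:2]-Jq[:2];c,s=np.cos(Jq[2]),np.sin(Jq[2]);return (np.array([c*d[0]+s*d[1],-s*d[0]+c*d[1]])*1000).round(1)
o=sensors.get_obs();print(o['position'],o['contact_force'],o['wrist_torque'],'tcp jig',jx(o['position']))
M=R.from_rotvec(o['ee_rot']).as_matrix();print('tool x',M[:,0].round(4))
p=camera_params('wrist');b=read_camera('wrist')
for z in(.012,.028,.029,.046):
  print(z,[(v,jx(back(p,[(256,v)],z)[0])[0]) for v in(60,70,80,90,100,110)])
a=cv2.resize(np.clip(b[20:240,150:370]*1.5,0,255).astype(np.uint8),(440,440))
s=cv2.resize(np.clip(read_camera('scene')[150:260,215:335]*1.4,0,255).astype(np.uint8),(360,330),interpolation=cv2.INTER_CUBIC)
c=np.zeros((440,800,3),np.uint8);c[:,:440]=a;c[:330,440:]=s
cv2.imwrite('pics/m7.png',c)
```

```text
[ 0.5824994  -0.06936688 -0.00395189] [-9.25673887  0.08642009  6.29560542] [0.18097103 2.69722398 0.10495106] tcp jig [-21.4   0.3]
tool x [-7.8e-03 -8.0e-04 -1.0e+00]
0.012 [(60, np.float64(72.8)), (70, np.float64(67.9)), (80, np.float64(63.0)), (90, np.float64(58.0)), (100, np.float64(52.9)), (110, np.float64(47.7))]
0.028 [(60, np.float64(70.8)), (70, np.float64(66.4)), (80, np.float64(62.0)), (90, np.float64(57.4)), (100, np.float64(52.8)), (110, np.float64(48.1))]
0.029 [(60, np.float64(70.7)), (70, np.float64(66.3)), (80, np.float64(61.9)), (90, np.float64(57.4)), (100, np.float64(52.8)), (110, np.float64(48.2))]
0.046 [(60, np.float64(68.6)), (70, np.float64(64.7)), (80, np.float64(60.8)), (90, np.float64(56.8)), (100, np.float64(52.7)), (110, np.float64(48.6))]
```

View pics/m7.png

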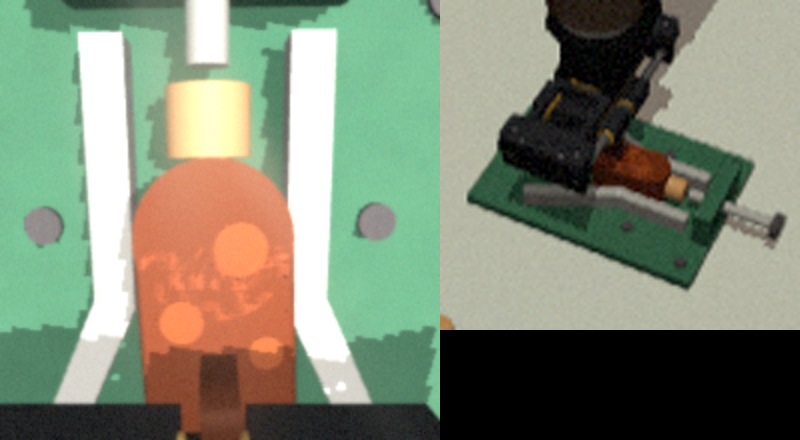

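The shoe is centred between the guides, nose at crop row 158 touching the rubber tip (jig x ≈ 53 mm). This agrees with the TCP position. I'll go up to about 15 N and hold.

Request:
{"op": "drive_tool", "data": {"series": [[0,[0,0.1,0],0],[0,[0,0.2,0],0],[0,[0,0.3,0],0],[0,[0,0.3,0],0],[0,[0,0.3,0],0]]}}

```text
time: 16.9
position: [0.5828, -0.0693, -0.0041]
ee_rot: [1.06, 1.303, -1.076]
contact_force: [-13.9, 0.5, 10.7]
width: 0.007
```

Request:
{"op": "drive_tool", "data": {"series": [[0,[0,0.06,0],0],[0,[0,0.06,0],0],[0,[0,0.06,0],0],[0,[0,0.06,0],0],[0,[0,0.06,0],0],[0,[0,0.06,0],0],[0,[0,0.06,0],0],[0,[0,0.06,0],0]]}}

```text
time: 17.57
position: [0.5828, -0.0693, -0.0041]
ee_rot: [1.06, 1.304, -1.077]
contact_force: [-15.2, -0.5, 11.0]
width: 0.005
```

Request:
{"op": "drive_tool", "data": {"series": [[0,[0,-0.3,0],0],[0,[0,-0.6,0],0],[0,[0,-0.9,0],0],[0,[0,-1.2,0],0],[0,[0,-2,0],0],[0,[0,-4,0],0],[0,[0,-6,0],0],[0,[0,-6,0],0]]}}

```text
time: 18.23
position: [0.527, -0.0802, -0.0041]
ee_rot: [1.066, 1.296, -1.069]
contact_force: [-0.4, -0.3, -0.6]
width: 0.01
```

Request:
{"op": "drive_tool", "data": {"series": [[0,[-3,0,0],0],[0,[-6,0,0],0],[0,[-9,0,0],0],[0,[-9,0,0],0],[0,[-9,0,0],0]]}}

```text
time: 18.65
position: [0.5331, -0.0793, 0.0885]
ee_rot: [1.069, 1.29, -1.061]
contact_force: [-0.4, -0.2, -0.8]
width: 0.006
```

Run:
```python
from h import *
o=sensors.get_obs();print(o['time'],o['position'],o['contact_force'])
p=camera_params('wrist');b=read_camera('wrist');t=read_camera('top')
Jq=[.6036,-.0655,.1961]
print('nose top at jig x 53:',proj(p,P(Jq,[[.053,0,.046],[-.011,.018,.046],[-.011,-.018,.046]])).round(0).tolist())
a=cv2.resize(np.clip(b[:200,150:370]*1.5,0,255).astype(np.uint8),(440,400),interpolation=cv2.INTER_CUBIC)
s=cv2.resize(np.clip(t[110:220,225:315]*1.4,0,255).astype(np.uint8),(360,440),interpolation=cv2.INTER_CUBIC)
c=np.zeros((440,800,3),np.uint8);c[:400,:440]=a;c[:,440:]=s
cv2.imwrite('pics/m8.png',c)
```

```text
18.65 [ 0.53308383 -0.07934715  0.08853336] [-0.41323369 -0.17764323 -0.84114158]
nose top at jig x 53: [[257.0, 25.0], [232.0, 120.0], [281.0, 120.0]]
```

View pics/m8.png

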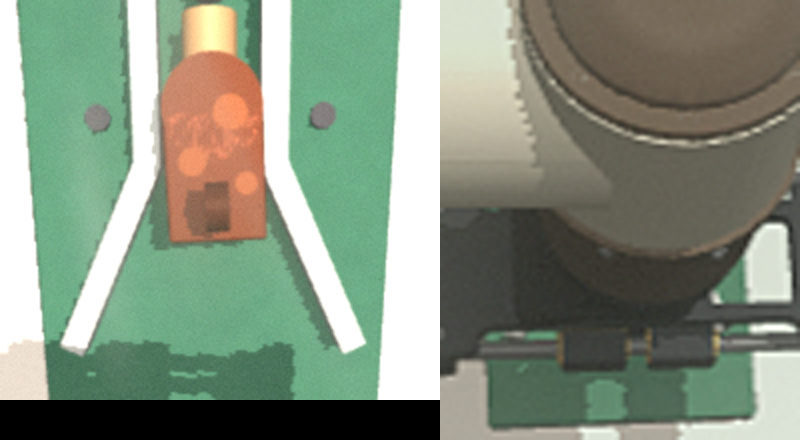

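The shoe's nose at (212,52) touches the tip, and its rear edge runs (170,241) to (265,237). The yaw is about 2°, it's within about 1 mm of the centre line, and the hand is clear. I'll hand in.

```bash
python3 -c "
from cell import robot
print(robot.sign_off())"
```

```text
the job is handed in; nothing more can be done
None
```

The shoe now sits in the throat of the jig with its nose touching the rubber stop, and I handed the job in at about 18.7 s. No verdict was reported.

I laid the rusty shoe flat in the wide mouth and let go. I then pushed it from behind with closed fingers until it met the stop at about jig x = 53 mm. I raised the push in steps to 14–15 N and held it there for over half a second, then backed off and rose clear.

**Last checks:**
- **Position:** the wrist picture showed the nose against the tip. The shoe was turned about 2° from square (limit about 5°) and its centre was within about 1 mm of the centre line.
- **Force:** the wrist read about 0 N after I withdrew. Its highest horizontal reading was 15.2 N, with 11 N vertical alongside it.
- **Other parts:** I never went near the wheel, clip or rubber tips. I took no final picture of them, because the arm blocked the top camera.

**What disagreed:**
- **Finger length:** the wrist picture put the fingertips about 38 mm further back than the stated 17 mm ahead of the TCP. My first grasp therefore closed on air above the block. I worked with the measured length from then on.
- **Vertical force:** I could not fully explain the 11 N vertical reading. It was probably friction and a slight tilt of the tool while pressing.

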